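# Latch the chip-guard gate

### The job

The little plywood gate of the chip-guard bay on the bench is standing open. Swing it shut with its steel latch bar lifted over the striker on the latch post, and let the bar down fully into the catch behind the striker, so that the gate stays latched when you let go. Be gentle: feel for the back of the catch and never jam the bar hard against the striker or the catch, and leave the bowl, tin, mallet and tool rest where they are.

Things in the scene. Friction and masses are not known exactly. Their poses are not given: they have to be found in the camera images.
- guard: Fixed plywood bay with the gate in its front, fences 100 mm high, hinge post 150 mm. Origin: on the gate's vertical hinge axis, at bench level; z up. In its frame the shut gate runs along -y from the hinge, free edge 175 mm away, and the bay lies on the +x side. The gate panel is 16 mm thick, centred on x = 0, from 25 to 133 mm high.
- gate (a joint): Gate angle, rad: 0 with the gate along the guard's -y axis, growing as the free edge swings to the guard's -x side (clockwise seen from above); range -0.2 to 1.2. A 0.8 N m/rad spring about 0.7 rad, with 0.2 N m hinge friction, makes it stand open: let go unlatched near shut, it swings open. In the catch it reads -0.095 to 0.095.
- bar (a joint): Latch bar angle, rad: 0 level (it rests there on its own stop by its weight), growing as the free end is lifted; stop at 0.32. It must be above 0.11 to pass over the striker.
- thumb_tab (a point): Grip point on the bar's thumb tab, an upright steel plate 12 mm thick (along the gate's normal), 26 mm wide (along the bar); its top is 20 mm above this point, the bar's top edge 39 mm below it. Pinch it across its thickness from above. With bar level, in the gate's frame (guard's frame turned with the gate about the hinge): x -15, y -155, z 165 mm. Axes: x gate's normal, z up the tab.
- bar_pin (a point): The pin, along the gate's normal, on which the latch bar turns in the gate's plane. In the gate's frame: x -15 (bar's mid-thickness), y -45, z 115 mm. The bar is flat steel, about 0.25 kg, 222 mm long, 10 mm thick, 22 mm high, centred in height on the pin when level; its free tip is 207 mm from the pin.
- latch_post: Square wooden post, 40 x 45 mm, 165 mm high, origin at the middle of its foot, axes as the guard's; in the guard's frame it stands at x 47, y -230 mm. Two bolts on its -x face carry the steel keeper (striker, catch, back wall). Pressing the latch bar on the keeper or post with more than 14 N damages them.
- keeper_mark (a point): Fixed to the post: nominal middle of the catch (62 mm to -x of post centre), at striker-top height 122 mm. Keeper, 20 mm wide (y), from -x to +x: striker 32 mm thick, 18 mm above the level bar's underside; catch slot 15 mm wide, floor 100 mm high; back wall 10 mm thick, 165 mm high, too high for the bar. The real keeper is set anywhere up to 18 mm from nominal along x, either way: feel for it.
- bowl: Turned wooden bowl, 110 mm across, 50 mm high, loose in the bay; leave alone. Origin under its centre.
- wax_tin: Round metal tin, 60 mm across, 60 mm high, loose in the bay; leave alone. Origin under its centre.
- mallet: Turned wooden mallet standing on its head, 76 mm across, 205 mm high, beside the hinge post; leave alone. Origin under its centre.
- rest: Loose lathe tool rest, 120 mm long foot, T-shaped, 80 mm high, on the bench beyond the latch post; leave alone. Origin under its foot.

How it is judged:
By the outcome, as a careful person would: the job done as asked, in the order asked, and still so for the second after the job is handed in, with the robot touching nothing.
It also fails if it takes over 43 s, if anything falls off the work surface, if the arm or the gripper's body presses on something with over 40 N, if the wrist force passes 120 N, or if a joint passes its speed limit or range.

### The arm

A 6-joint arm with a two-finger parallel gripper is mounted at the origin on the work surface. World frame = base frame: x ahead of the robot, y to its left, z up, the work surface at z = 0. Lengths are in m, angles in rad, forces in N, time in s.
With the tool pointing down it reaches from about 0.25 to 0.725 m from the base axis. Payload 9.7 kg.
Tool frame: the origin (TCP) lies at the very end of the fingers, on their centre line; the grasp point (between the pads) lies 19 mm behind it; z points along the fingers, y is the line along which they close (so a half turn about z gives the same grasp; the last joint's range is limited). The gripper opens to 85 mm and grips with 20 to 120 N. Pads are 22 mm wide; open, the fingers measure 114 mm over their backs; the gripper's body (76 mm by 85 mm) begins 54 mm behind the grasp point. The pads swing forward as they close: fully open they stand 13 mm farther back than shut.
Start: joints at [-1.194, 0.087, 0.176, 1.66, 0, 1.571], TCP at [0.202, -0.511, 0.231] pointing down, gripper open.
Joint ranges: [-3.13, 3.13], [-0.85, 1.81], [-1.15, 1.24], [-2.2, 2.28], [-1.44, 1.52], [-3.14, 3.14]. Speed limits (rad/s): [2.22, 2.22, 2.57, 3.14, 3.14, 3.14].

### API

Orientations are given as a unit quaternion [x, y, z, w].
In Python, from station import robot, cams, find_in gives the robot as it stands. The module is installed in compiled form; this text tells all that it offers.
- The arm moves only by the tool jog_arm, never from a script. Its argument "series" is a list of rows, each an object of numbers: "dx", "dy", "dz": the shift along the tool's x, y, z as a fraction of full scale; "rx", "ry", "rz": the turn, a rotation vector about the tool's x, y, z as a fraction of full scale; "jaw": the opening, from 0 (shut) to 1 (fully open). A call has exactly 10 rows; each row shifts and turns the commanded pose from where the row before left it, along the tool's axes as they then stand; what a row does not reach is not made up. Full scale, the value 1, is 0.05 m for a shift and 8 degrees for a turn. A row lasts 1/10 s, in which the tool goes at most 50 mm and 8.59 degrees, less where a joint would pass 70% of its speed; a pose out of reach is approached as far as the arm can. A call with a number of a shift or a turn outside -1 to 1 is refused whole. A call with a gripper value outside its range is refused whole. The fingers move at their own pace and stop on an object; "force" is the grip in N (left out, the last holds). Time passes only in rows, so rows that do not move let the fingers close, or fill a call up. It gives the time, the measured TCP pose, the force, the opening and the grip force at its end, in the units of the state.
- robot.read_state(): the state, without advancing time (a new reading comes with each control period).
- cams.get_image(name): name is "scene" or "top"; returns a dict with "frame" (384x512x3 uint8, red, green, blue), "mtx" (3x3 intrinsics, pixels), "position" and "rotation" of the camera in the world. Camera axes: x right, y down, z forward; pixel columns grow to the right and rows downward; lengths in m; the calibration is good to about 2 mm. A picture is of the moment at which its call begins. There is no depth.
- robot.sign_off(): hands the job in; it is judged then, once.
Trained networks look in a picture, given as the dict that the camera call returned (one of the last four; its "shot" number tells which), for a name from the list of things; names that differ only in an ending like _2 or _b are one class to them, and where a whole thing is asked for, a point or a joint stands for the part that bears it (a point fixed in the world has none). Each returns a list of dicts, best first, with "conf" (0 to 1); they miss things now and then, are a little off and sometimes report something else, mostly with a low value. They report only what shows in the picture. A call takes as long as a camera call.
- find_in(label, picture): "point" ([column, row] as shares, 0 to 1, of the picture: columns of its width, rows of its height, amid what is visible of it).
The state is a dict: "t": time; "qpos": joint angles; "qvel": joint speeds; "effort": joint torques, N m; "tool_pos": TCP position; "orientation": TCP orientation; "contact_force": force on the tool from outside, world axes, zero at the start; "wrist_torque": the same for the moment, N m; "width": opening from 0.0 (shut) to 1.0 (fully open); "gripper_force": force on a finger pad.
Only numpy, scipy, OpenCV 4.12 (cv2) and the standard library are available. Lean on these libraries where they do the work, as an engineer would, in place of code of your own. Each camera call takes 0.05 s, during which the arm holds its last target. There are 200 camera calls.

## Working session

There is one attempt and no reset: what is moved stays moved. The work goes in short steps, Python scripts to look and compute and a tool call to move; the robot and the scene stay as the last step left them, time stands still between calls to the robot, and variables do not carry over. Pictures are saved under pics/ and viewed, at most 10 in all, crops included, and the job is handed in when it is done.

Besides the shell and the picture viewer there is one more tool, called as a command line: name --argument value ..., lists and objects as JSON in quotes. jog_arm: Moves the arm, as the interface text tells. Its arguments: {"type":"object","properties":{"series":{"type":"array","items":{"type":"object","properties":{"dx":{"type":"number"},"dy":{"type":"number"},"dz":{"type":"number"},"rx":{"type":"number"},"ry":{"type":"number"},"rz":{"type":"number"},"jaw":{"type":"number"}}}},"force":{"type":"number"}},"required":["series"]}

```bash
mkdir -p pics; cat > h.py <<'E'
import numpy as np,cv2
from station import robot,cams,find_in
def ray(p,uv):
    h,w=p["frame"].shape[:2]; R=np.array(p["rotation"])
    if R.size==4:
        from scipy.spatial.transform import Rotation as Ro; R=Ro.from_quat(R).as_matrix()
    d=R@np.linalg.inv(np.array(p["mtx"]))@np.array([uv[0],uv[1],1.]); return np.array(p["position"]),d/np.linalg.norm(d)
def proj(p,X):
    R=np.array(p["rotation"])
    c=np.array(p["mtx"])@(R.T@(np.array(X)-np.array(p["position"]))); return c[:2]/c[2]
def atz(p,uv,z):
    o,d=ray(p,uv); return o+d*(z-o[2])/d[2]
def tri(ps,uvs):
    A=np.zeros((3,3));b=np.zeros(3)
    for p,uv in zip(ps,uvs):
        o,d=ray(p,uv);M=np.eye(3)-np.outer(d,d);A+=M;b+=M@o
    return np.linalg.solve(A,b)
E
python3 - <<'E'
from h import *
ps={}
for n in("scene","top"):
    p=cams.get_image(n);ps[n]=p
    cv2.imwrite(f"pics/{n}0.png",cv2.resize(p["frame"][:,:,::-1],(800,600)))
    print(n,p["position"],np.round(p["rotation"],3).tolist(),p["mtx"])
    for l in["guard","gate","bar","thumb_tab","bar_pin","latch_post","keeper_mark","bowl","wax_tin","mallet","rest"]:
        try:print(l,[(np.round(np.array(r["point"])*[512,384],1).tolist(),round(r["conf"],2)) for r in find_in(l,p)[:2]])
        except Exception as e:print(l,e)
print(robot.read_state())
E
```

```text
scene [ 1.39653668 -0.17951472  0.91439117] [0.73, 0.559, -0.236, -0.316] [[484.08238485   0.         249.8337682 ]
 [  0.         484.08238485 190.93614978]
 [  0.           0.           1.        ]]
guard [([223.7, 237.8], 0.65)]
gate [([221.2, 183.8], 0.58)]
bar [([202.3, 156.0], 0.72)]
thumb_tab [([201.8, 155.3], 0.96), ([342.9, 183.5], 0.5)]
bar_pin [([219.6, 179.2], 0.75)]
latch_post [([164.7, 226.4], 0.66)]
keeper_mark [([161.2, 221.9], 0.97), ([222.9, 183.7], 0.28)]
bowl [([252.6, 238.1], 0.6)]
wax_tin [([199.6, 256.4], 0.71)]
mallet [([344.7, 182.9], 0.56)]
rest [([104.3, 228.7], 0.9)]
top [0.48914024 0.05383214 1.11252046] [-0.702, 0.71, -0.036, 0.049] [[437.86868554   0.         251.0737823 ]
 [  0.         437.86868554 191.57988639]
 [  0.           0.           1.        ]]
guard [([303.0, 191.2], 0.57)]
gate [([287.2, 236.3], 0.83)]
bar [([295.7, 251.0], 0.89)]
thumb_tab [([296.6, 248.9], 0.92), ([270.3, 166.0], 0.7)]
bar_pin [([285.4, 236.1], 0.62), ([303.9, 191.9], 0.27)]
latch_post [([351.7, 187.8], 0.8)]
keeper_mark [([351.7, 189.2], 0.75)]
bowl [([269.9, 165.1], 0.8), ([300.0, 252.3], 0.74)]
wax_tin [([318.4, 161.8], 0.93)]
mallet []
rest [([407.0, 222.2], 0.95)]
{'t': 1.2, 'qpos': array([-1.19399817e+00,  8.68967311e-02,  1.75916825e-01,  1.65978296e+00,
        1.22644295e-05,  1.57083332e+00]), 'qvel': array([-0.00161594,  0.00084347,  0.00076324,  0.00233426,  0.00039897,
       -0.00036865]), 'effort': array([ 5.76996899e-04, -5.20102000e+01,  4.64861512e+01,  1.86908212e-03,
        4.74869432e-05, -5.21207568e-06]), 'tool_pos': array([ 0.20237679, -0.51142423,  0.23129461]), 'orientation': array([9.82308789e-01, 1.87268372e-01, 9.15760374e-06, 1.52869428e-05]), 'contact_force': array([0.71628306, 0.4455754 , 0.30576931]), 'wrist_torque': array([ 0.06186874, -0.01606543, -0.00912217]), 'gripper_force': 0.0, 'width': 1.0009344970165437}
```

View pics/scene0.png

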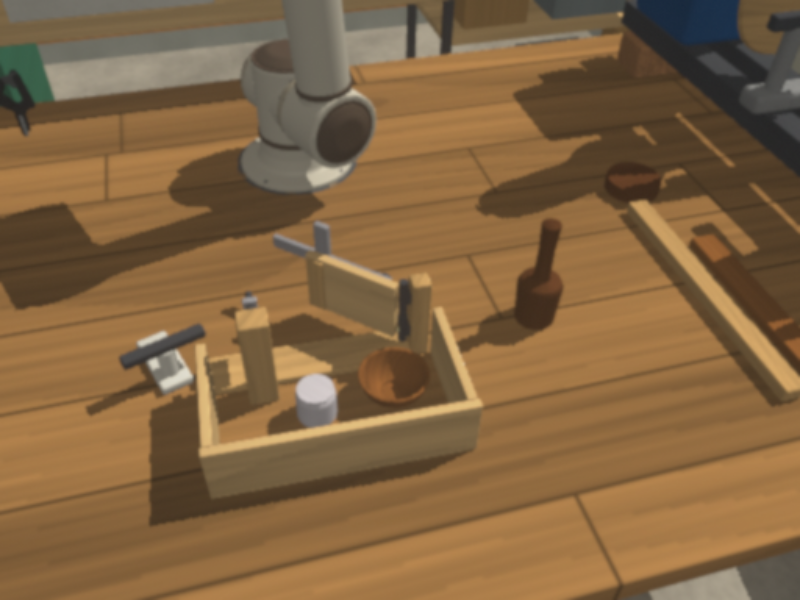

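View pics/top0.png

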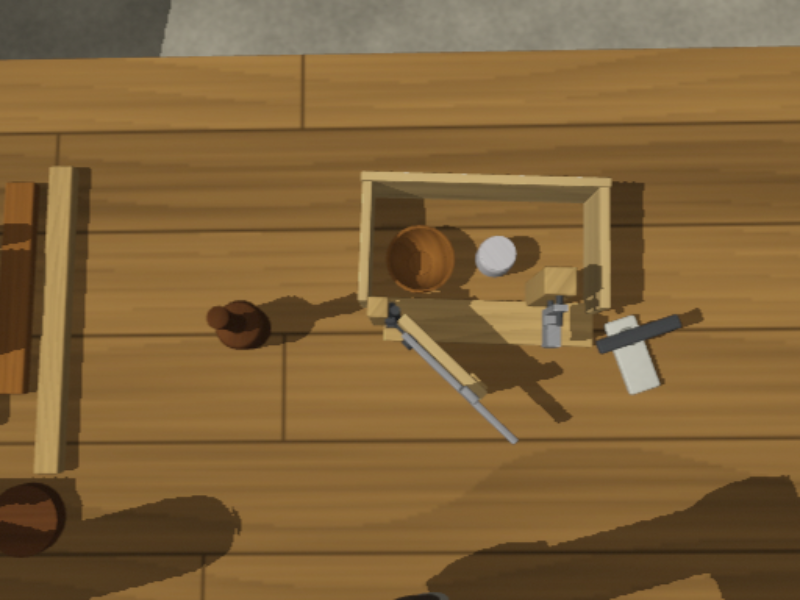

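The scene shows the gate open by about 0.7 rad. The tab is at scene (321,238) and top (470,394), the post top at top (560,281), the keeper at top (553,325), and the bar tip at top (516,440). Next I fit the guard pose.

```bash
sed -i 's/    R=np.array(p\["rotation"\])$/    from scipy.spatial.transform import Rotation as Ro; R=Ro.from_quat(p["rotation"]).as_matrix()/' h.py
cat >> h.py <<'E'
def Rz(a): c,s=np.cos(a),np.sin(a); return np.array([[c,-s,0],[s,c,0],[0,0,1]])
# gate angle grows clockwise -> Rz(-th)
def gpt(P,X): return np.array([P[0],P[1],0])+Rz(P[2])@np.array(X)
def gatept(P,th,X,bar=0):
    X=np.array(X,float)
    if bar:
        y,z=-(X[1]+.045),X[2]-.115; c,s=np.cos(bar),np.sin(bar)
        X=np.array([X[0],-.045-(y*c-z*s),.115+y*s+z*c])
    return gpt(P,Rz(-th)@X)
E
python3 - <<'E'
from h import *
from scipy.optimize import least_squares
S=cams.get_image("scene");T=cams.get_image("top")
k=1/1.5625
def f(v):
    P=v[:3];th=v[3];r=[]
    def a(p,X,uv,w=1): r.extend(w*(proj(p,X)-np.array(uv)*k+0.0))
    a(T,gatept(P,th,[-.015,-.155,.185]),(470,394)); a(S,gatept(P,th,[-.015,-.155,.185]),(321,225))
    a(T,gatept(P,th,[-.015,-.252,.126]),(516,440)); a(S,gatept(P,th,[-.015,-.252,.115]),(275,241))
    for dx,dy,uv in((.02,.0225,(543,267)),(.02,-.0225,(577,268)),(-.02,-.0225,(576,295)),(-.02,.0225,(542,294))): a(T,gpt(P,[.047+dx,-.23+dy,.165]),uv,.5)
    a(S,gpt(P,[.047,-.23,.165]),(254,317))
    A=atz(T,np.array((361,173))*k,.1);B=atz(T,np.array((610,180))*k,.1);d=Rz(P[2])@[0,-1,0];e=(B-A)/np.linalg.norm(B-A)
    r.append(200*(d[0]*e[1]-d[1]*e[0]))
    return np.array(r)
s=least_squares(f,[.5,.06,0,.7],loss="soft_l1");P=s.x[:3];th=s.x[3]
print(s.x,np.round(f(s.x),1))
tab=tri([S,T],[(201.8,155.3),(296.6,248.9)]);print("tab tri",tab,"model",gatept(P,th,[-.015,-.155,.165]))
print("det keeper",tri([S,T],[(161.2,221.9),(351.7,189.2)]),"nominal",gpt(P,[-.015,-.23,.122]))
# draw keeper crop with nominal overlay, offsets 0,+-18
c0,r0=325,175;z=12
im=cv2.resize(T["frame"][r0:r0+50,c0:c0+65,::-1],None,fx=z,fy=z,interpolation=cv2.INTER_CUBIC)
for o,col in((0,(0,255,0)),):
  for x,h in((-.0395,.122),(-.0075,.122),(.0075,.165),(.0175,.165)):
    q=[((proj(T,gpt(P,[-.015+o+x,-.23+y,h]))+.5-[c0,r0])*z).astype(int) for y in(-.01,.01)]
    cv2.line(im,tuple(map(int,q[0])),tuple(map(int,q[1])),col,1)
cv2.imwrite("pics/k0.png",im)
c0,r0=145,185
im=cv2.resize(S["frame"][r0:r0+45,c0:c0+55,::-1],None,fx=z,fy=z,interpolation=cv2.INTER_CUBIC)
for x,h in((-.0395,.122),(-.0075,.122),(.0075,.165),(.0175,.165)):
    q=[((proj(S,gpt(P,[-.015+x,-.23+y,h]))+.5-[c0,r0])*z).astype(int) for y in(-.01,.01)]
    cv2.line(im,tuple(map(int,q[0])),tuple(map(int,q[1])),(0,255,0),1)
cv2.imwrite("pics/k1.png",im)
E
```

```text
[ 0.59001591  0.07097164 -0.04482687  0.71542581] [-0.5 -0.2  0.2 -0.1  0.2  0.1 -0.6 -0.2 -0.1 -0.3 -0.7 -0.3 -0.4  0.1
  0.1  0.1 -0.7 -0.   0. ]
tab tri [ 0.47650328 -0.03456041  0.15290185] model [ 0.47233477 -0.03101439  0.165     ]
det keeper [ 0.61431559 -0.16608898  0.0919097 ] nominal [ 0.56472425 -0.15812513  0.122     ]
```

View pics/k0.png

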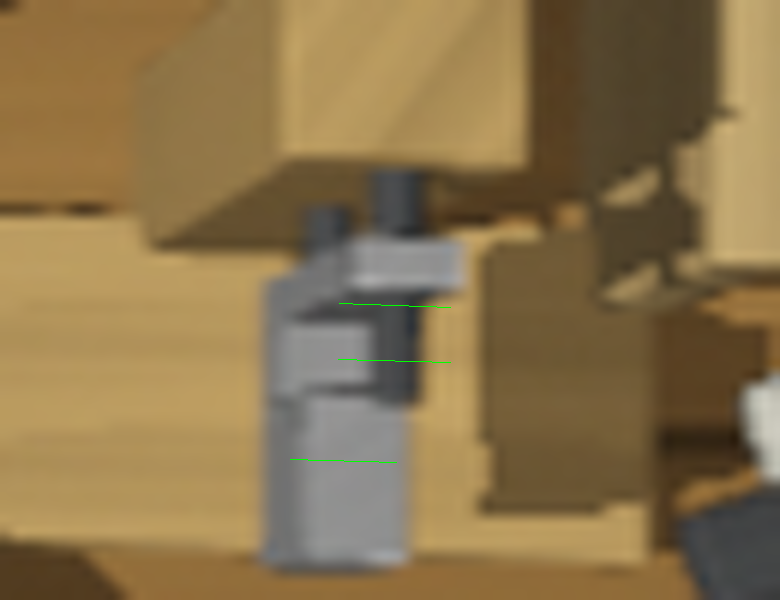

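View pics/k1.png

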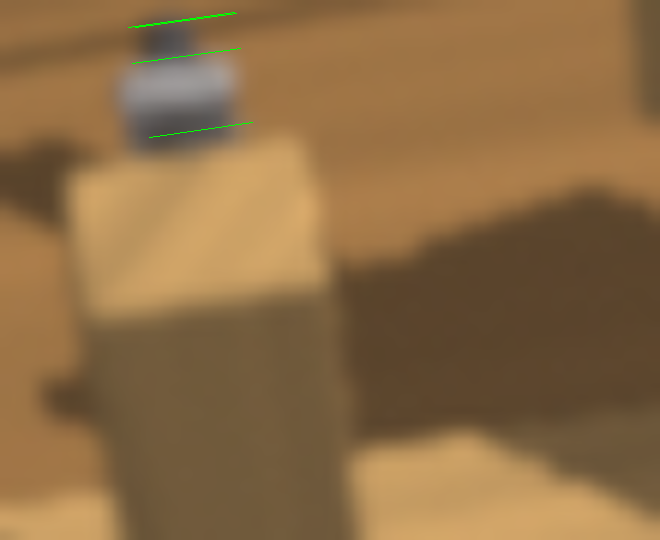

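The keeper crop shows the back wall top at rows 240–290, against a nominal 304–361. The striker edge is at 395, against 460. So the keeper sits about +12 mm along guard x, which puts the latched gate angle near -0.05. The scene crop agrees. Next I plan the approach.

```bash
cat >> h.py <<'E'
from scipy.spatial.transform import Rotation as Ro, Slerp
P=np.array([.5900,.0710,-.0448])
def tabpose(th,b,up=0.,P=P,d=0.019,off=(0,0,0)):
    """TCP pose with tool y along the gate normal, z down the tab; up = retreat along the tab"""
    Rt=Rz(P[2]-th)@Ro.from_euler('x',-b).as_matrix()   # lifting free end (-y): rotate about -x
    X=gatept(P,th,np.array([-.015,-.155,.165-d+up])+off,b)
    return X,Rt@np.array([[0,1,0],[1,0,0],[0,0,-1.]])
def rows(tg,n=10,start=None):
    """interpolate from the present pose through targets; print jog rows"""
    s=robot.read_state(); p,R=(s["tool_pos"],Ro.from_quat(s["orientation"]).as_matrix()) if start is None else start
    out=[]
    for X,Q,k in tg:
        p0,R0=p.copy(),R.copy(); sl=Slerp([0,1],Ro.from_matrix([R0,Q]))
        for i in range(1,k+1):
            pt=p0+(X-p0)*i/k; Rt=sl(i/k).as_matrix()
            d=np.round(R.T@(pt-p)/.05,3); w=np.round(Ro.from_matrix(R.T@Rt).as_rotvec()/np.radians(8),3)
            out.append((d.tolist(),w.tolist())); p=p+R@d*.05; R=R@Ro.from_rotvec(w*np.radians(8)).as_matrix()
    for d,w in out: print(d,w)
    return p,R
E
python3 - <<'E'
from h import *
X,Q=tabpose(.715,0,.07)
print(X,Q)
s=robot.read_state();R=Ro.from_quat(s["orientation"]).as_matrix()
print(np.degrees(Ro.from_matrix(R.T@Q).as_rotvec()))
rows([(X,Q,20)])
E
```

```text
[ 0.47236504 -0.03103929  0.216     ] [[ 0.68877646  0.72497378  0.        ]
 [ 0.72497378 -0.68877646  0.        ]
 [ 0.          0.         -1.        ]]
[-8.22685324e-04 -1.71158731e-03 -2.48770785e+01]
[0.428, -0.347, 0.015] [-0.0, -0.0, -0.155]
[0.435, -0.338, 0.016] [-0.0, -0.0, -0.156]
[0.443, -0.329, 0.015] [-0.0, -0.0, -0.155]
[0.449, -0.319, 0.015] [-0.0, -0.0, -0.156]
[0.456, -0.308, 0.015] [-0.0, -0.0, -0.155]
[0.463, -0.299, 0.016] [-0.0, -0.0, -0.156]
[0.47, -0.289, 0.015] [-0.0, -0.0, -0.155]
[0.475, -0.279, 0.015] [-0.0, -0.0, -0.156]
[0.481, -0.268, 0.016] [-0.0, -0.0, -0.155]
[0.487, -0.258, 0.015] [-0.0, -0.0, -0.156]
[0.493, -0.247, 0.015] [-0.0, -0.0, -0.155]
[0.498, -0.236, 0.016] [-0.0, -0.0, -0.156]
[0.503, -0.225, 0.015] [-0.0, -0.0, -0.155]
[0.507, -0.215, 0.015] [-0.0, -0.0, -0.156]
[0.512, -0.203, 0.015] [-0.0, -0.0, -0.155]
[0.517, -0.192, 0.016] [-0.0, -0.0, -0.156]
[0.52, -0.181, 0.015] [-0.0, -0.0, -0.155]
[0.525, -0.17, 0.015] [-0.0, -0.0, -0.156]
[0.527, -0.158, 0.016] [-0.0, -0.0, -0.155]
[0.532, -0.147, 0.015] [-0.0, -0.0, -0.156]
```

jog_arm --series '[{"dx": 0.43,"dy": -0.345,"dz": 0.01,"rz": -0.155,"jaw": 0.7},{"dx": 0.435,"dy": -0.34,"dz": 0.01,"rz": -0.155,"jaw": 0.7},{"dx": 0.44,"dy": -0.33,"dz": 0.01,"rz": -0.155,"jaw": 0.7},{"dx": 0.45,"dy": -0.32,"dz": 0.01,"rz": -0.155,"jaw": 0.7},{"dx": 0.455,"dy": -0.31,"dz": 0.01,"rz": -0.155,"jaw": 0.7},{"dx": 0.465,"dy": -0.3,"dz": 0.01,"rz": -0.155,"jaw": 0.7},{"dx": 0.47,"dy": -0.29,"dz": 0.01,"rz": -0.155,"jaw": 0.7},{"dx": 0.475,"dy": -0.28,"dz": 0.01,"rz": -0.155,"jaw": 0.7},{"dx": 0.48,"dy": -0.27,"dz": 0.01,"rz": -0.155,"jaw": 0.7},{"dx": 0.485,"dy": -0.26,"dz": 0.01,"rz": -0.155,"jaw": 0.7}]'

```text
$.series[0]: bad value
```

jog_arm --series '[{"dx": 0.49,"dy": -0.25,"dz": 0.01,"rz": -0.155,"jaw": 0.6},{"dx": 0.5,"dy": -0.235,"dz": 0.01,"rz": -0.155,"jaw": 0.6},{"dx": 0.5,"dy": -0.225,"dz": 0.01,"rz": -0.155,"jaw": 0.6},{"dx": 0.505,"dy": -0.215,"dz": 0.01,"rz": -0.155,"jaw": 0.6},{"dx": 0.51,"dy": -0.205,"dz": 0.01,"rz": -0.155,"jaw": 0.6},{"dx": 0.515,"dy": -0.19,"dz": 0.01,"rz": -0.155,"jaw": 0.6},{"dx": 0.52,"dy": -0.18,"dz": 0.01,"rz": -0.155,"jaw": 0.6},{"dx": 0.525,"dy": -0.17,"dz": 0.01,"rz": -0.155,"jaw": 0.6},{"dx": 0.525,"dy": -0.16,"dz": 0.01,"rz": -0.155,"jaw": 0.6},{"dx": 0.53,"dy": -0.145,"dz": 0.01,"rz": -0.155,"jaw": 0.6}]'

```text
$.series[0]: bad value
```

```bash
python3 - <<'E'
from h import *
s=robot.read_state();print(s["t"],s["tool_pos"],s["contact_force"],s["width"],np.round(s["qpos"],2))
T=cams.get_image("top")
q=proj(T,gatept(P,.715,[-.015,-.155,.185]));print(q)
c0,r0=270,215;z=10
im=cv2.resize(T["frame"][r0:r0+55,c0:c0+75,::-1],None,fx=z,fy=z,interpolation=cv2.INTER_CUBIC)
cv2.circle(im,tuple(((q+.5-[c0,r0])*z).astype(int).tolist()),5,(0,255,0),1)
cv2.imwrite("pics/a1.png",im)
X,Q=tabpose(.715,0,0);rows([(X,Q,8)])
E
```

```text
1.3 [ 0.20237122 -0.51140669  0.23128038] [ 0.65041816 -0.51270776 -0.63992237] 0.9997672967033119 [-1.19  0.09  0.18  1.66  0.    1.57]
[300.26908419 251.91309609]
[1.07, -0.868, 0.213] [-0.0, -0.0, -0.389]
[1.115, -0.809, 0.213] [-0.0, -0.0, -0.388]
[1.157, -0.748, 0.214] [-0.0, -0.0, -0.389]
[1.196, -0.683, 0.213] [-0.0, -0.0, -0.389]
[1.231, -0.618, 0.213] [-0.0, -0.0, -0.389]
[1.264, -0.549, 0.213] [-0.0, -0.0, -0.388]
[1.291, -0.481, 0.214] [-0.0, -0.0, -0.389]
[1.315, -0.41, 0.213] [-0.0, -0.0, -0.389]
```

View pics/a1.png

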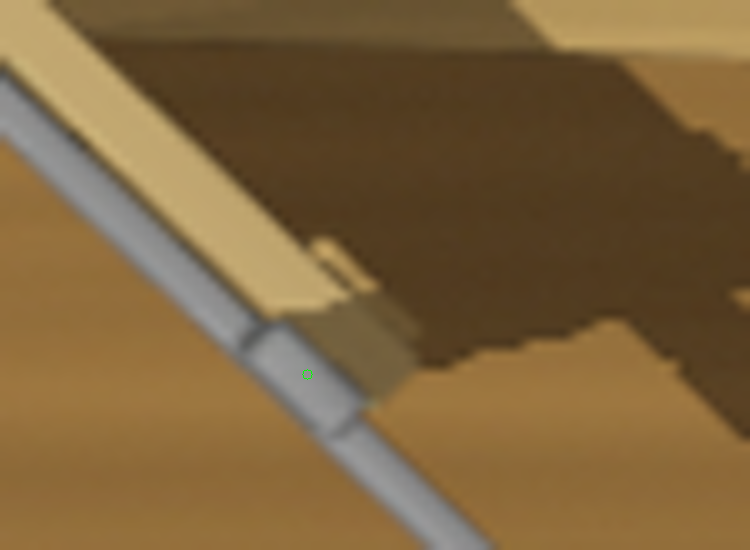

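The moves were refused, probably because rx and ry are missing from the rows. The crop shows the modelled tab point (307,375) centred on the tab top, so the calibration holds.

jog_arm --series '[{"dx": 0.43,"dy": -0.345,"dz": 0.01,"rx": 0,"ry": 0,"rz": -0.155,"jaw": 0.7},{"dx": 0.435,"dy": -0.34,"dz": 0.01,"rx": 0,"ry": 0,"rz": -0.155,"jaw": 0.7},{"dx": 0.44,"dy": -0.33,"dz": 0.01,"rx": 0,"ry": 0,"rz": -0.155,"jaw": 0.7},{"dx": 0.45,"dy": -0.32,"dz": 0.01,"rx": 0,"ry": 0,"rz": -0.155,"jaw": 0.7},{"dx": 0.455,"dy": -0.31,"dz": 0.01,"rx": 0,"ry": 0,"rz": -0.155,"jaw": 0.7},{"dx": 0.465,"dy": -0.3,"dz": 0.01,"rx": 0,"ry": 0,"rz": -0.155,"jaw": 0.7},{"dx": 0.47,"dy": -0.29,"dz": 0.01,"rx": 0,"ry": 0,"rz": -0.155,"jaw": 0.7},{"dx": 0.475,"dy": -0.28,"dz": 0.01,"rx": 0,"ry": 0,"rz": -0.155,"jaw": 0.7},{"dx": 0.48,"dy": -0.27,"dz": 0.01,"rx": 0,"ry": 0,"rz": -0.155,"jaw": 0.7},{"dx": 0.485,"dy": -0.26,"dz": 0.01,"rx": 0,"ry": 0,"rz": -0.155,"jaw": 0.7}]'

```text
t: 2.35
tool_pos: [0.3375, -0.2698, 0.2264]
orientation: [0.956, 0.293, 0.0, 0.0]
contact_force: [1.3, -0.1, -0.5]
width: 0.702
gripper_force: 0.0
```

jog_arm --series '[{"dx": 0.49,"dy": -0.25,"dz": 0.01,"rx": 0,"ry": 0,"rz": -0.155,"jaw": 0.6},{"dx": 0.5,"dy": -0.235,"dz": 0.01,"rx": 0,"ry": 0,"rz": -0.155,"jaw": 0.6},{"dx": 0.5,"dy": -0.225,"dz": 0.01,"rx": 0,"ry": 0,"rz": -0.155,"jaw": 0.6},{"dx": 0.505,"dy": -0.215,"dz": 0.01,"rx": 0,"ry": 0,"rz": -0.155,"jaw": 0.6},{"dx": 0.51,"dy": -0.205,"dz": 0.01,"rx": 0,"ry": 0,"rz": -0.155,"jaw": 0.6},{"dx": 0.515,"dy": -0.19,"dz": 0.01,"rx": 0,"ry": 0,"rz": -0.155,"jaw": 0.6},{"dx": 0.52,"dy": -0.18,"dz": 0.01,"rx": 0,"ry": 0,"rz": -0.155,"jaw": 0.6},{"dx": 0.525,"dy": -0.17,"dz": 0.01,"rx": 0,"ry": 0,"rz": -0.155,"jaw": 0.6},{"dx": 0.525,"dy": -0.16,"dz": 0.01,"rx": 0,"ry": 0,"rz": -0.155,"jaw": 0.6},{"dx": 0.53,"dy": -0.145,"dz": 0.01,"rx": 0,"ry": 0,"rz": -0.155,"jaw": 0.6}]'

```text
t: 3.35
tool_pos: [0.4722, -0.0301, 0.2214]
orientation: [0.919, 0.394, 0.0, 0.0]
contact_force: [-0.3, -0.5, 0.2]
width: 0.6
gripper_force: 0.0
```

```bash
python3 - <<'E'
from h import *
s=robot.read_state();print(s["t"],s["tool_pos"],s["contact_force"],s["width"],np.round(s["qpos"],2))
X,Q=tabpose(.715,0,0);rows([(X,Q,8)])
E
```

```text
3.35 [ 0.4721969  -0.03007542  0.22140502] [-0.27870149 -0.54838984  0.22879616] 0.6004535393478894 [-0.06 -0.1  -0.03  1.64 -0.    2.27]
[-0.001, 0.002, 0.189] [0.0, -0.0, -0.0]
[-0.002, 0.002, 0.188] [0.001, -0.0, -0.001]
[-0.001, 0.002, 0.189] [-0.0, -0.001, -0.0]
[-0.002, 0.002, 0.188] [0.0, 0.0, -0.0]
[-0.001, 0.002, 0.189] [0.0, 0.0, -0.001]
[-0.002, 0.002, 0.188] [0.001, -0.0, -0.0]
[-0.001, 0.002, 0.189] [-0.0, -0.0, -0.0]
[-0.002, 0.001, 0.188] [0.0, -0.0, -0.001]
```

jog_arm --series '[{"dx": 0,"dy": 0,"dz": 0.19,"rx": 0,"ry": 0,"rz": 0,"jaw": 0.6},{"dx": 0,"dy": 0,"dz": 0.19,"rx": 0,"ry": 0,"rz": 0,"jaw": 0.6},{"dx": 0,"dy": 0,"dz": 0.19,"rx": 0,"ry": 0,"rz": 0,"jaw": 0.6},{"dx": 0,"dy": 0,"dz": 0.19,"rx": 0,"ry": 0,"rz": 0,"jaw": 0.6},{"dx": 0,"dy": 0,"dz": 0.19,"rx": 0,"ry": 0,"rz": 0,"jaw": 0.6},{"dx": 0,"dy": 0.005,"dz": 0.19,"rx": 0,"ry": 0,"rz": 0,"jaw": 0.6},{"dx": 0,"dy": 0.005,"dz": 0.19,"rx": 0,"ry": 0,"rz": 0,"jaw": 0.6},{"dx": -0.01,"dy": 0.005,"dz": 0.17,"rx": 0,"ry": 0,"rz": 0,"jaw": 0.6},{"dx": 0,"dy": 0,"dz": 0,"rx": 0,"ry": 0,"rz": 0,"jaw": 0.4},{"dx": 0,"dy": 0,"dz": 0,"rx": 0,"ry": 0,"rz": 0,"jaw": 0.2}]' --force 40

```text
t: 4.35
tool_pos: [0.4719, -0.0321, 0.1463]
orientation: [0.919, 0.394, -0.0, -0.0]
contact_force: [-0.7, -0.5, 0.2]
width: 0.272
gripper_force: 0.0
```

jog_arm --series '[{"dx": 0,"dy": 0,"dz": 0,"rx": 0,"ry": 0,"rz": 0,"jaw": 0},{"dx": 0,"dy": 0,"dz": 0,"rx": 0,"ry": 0,"rz": 0,"jaw": 0},{"dx": 0,"dy": 0,"dz": 0,"rx": 0,"ry": 0,"rz": 0,"jaw": 0},{"dx": 0,"dy": 0,"dz": 0,"rx": 0,"ry": 0,"rz": 0,"jaw": 0},{"dx": 0,"dy": 0,"dz": 0,"rx": 0,"ry": 0,"rz": 0,"jaw": 0},{"dx": 0,"dy": 0,"dz": 0,"rx": 0,"ry": 0,"rz": 0,"jaw": 0},{"dx": 0,"dy": 0,"dz": 0,"rx": 0,"ry": 0,"rz": 0,"jaw": 0},{"dx": 0,"dy": 0,"dz": 0,"rx": 0,"ry": 0,"rz": 0,"jaw": 0},{"dx": 0,"dy": 0,"dz": 0,"rx": 0,"ry": 0,"rz": 0,"jaw": 0},{"dx": 0,"dy": 0,"dz": 0,"rx": 0,"ry": 0,"rz": 0,"jaw": 0}]'

```text
t: 5.35
tool_pos: [0.4722, -0.0322, 0.1467]
orientation: [0.919, 0.394, 0.0, 0.0]
contact_force: [1.1, -3.4, 4.7]
width: 0.134
gripper_force: 42.8
```

```bash
python3 - <<'E'
from h import *
s=robot.read_state();print(s["t"],s["tool_pos"],s["contact_force"],s["wrist_torque"],s["width"],s["gripper_force"])
T0=(s["tool_pos"],Ro.from_quat(s["orientation"]).as_matrix())
X0,Q0=tabpose(.715,0)
# offset-preserving: relative grasp in tab frame
rows([tabpose(.715,b)+(1,) for b in np.linspace(0,.24,11)[1:]],start=(X0,Q0))
print(X0-T0[0])
E
```

```text
5.35 [ 0.47224887 -0.03220653  0.14670933] [ 1.08598403 -3.38395543  4.67535525] [-0.61280504 -0.22282168 -0.50767657] 0.13392272704220837 42.80290603637695
[0.016, -0.0, -0.053] [0.0, -0.172, -0.0]
[0.015, 0.0, -0.052] [-0.0, -0.172, 0.0]
[0.016, -0.0, -0.053] [0.0, -0.172, -0.0]
[0.015, -0.0, -0.052] [0.0, -0.172, 0.0]
[0.016, 0.0, -0.053] [0.0, -0.171, 0.0]
[0.015, 0.0, -0.053] [-0.0, -0.172, 0.0]
[0.016, -0.0, -0.052] [0.0, -0.172, 0.0]
[0.015, 0.0, -0.053] [0.0, -0.172, -0.0]
[0.016, 0.0, -0.053] [0.0, -0.172, -0.0]
[0.015, -0.0, -0.052] [0.0, -0.172, 0.0]
[ 0.00011617  0.00116725 -0.00070933]
```

jog_arm --series '[{"dx": 0.016,"dy": 0,"dz": -0.053,"rx": 0,"ry": -0.172,"rz": 0,"jaw": 0},{"dx": 0.015,"dy": 0,"dz": -0.053,"rx": 0,"ry": -0.172,"rz": 0,"jaw": 0},{"dx": 0.016,"dy": 0,"dz": -0.053,"rx": 0,"ry": -0.172,"rz": 0,"jaw": 0},{"dx": 0.015,"dy": 0,"dz": -0.053,"rx": 0,"ry": -0.172,"rz": 0,"jaw": 0},{"dx": 0.016,"dy": 0,"dz": -0.053,"rx": 0,"ry": -0.172,"rz": 0,"jaw": 0},{"dx": 0.015,"dy": 0,"dz": -0.053,"rx": 0,"ry": -0.172,"rz": 0,"jaw": 0},{"dx": 0.016,"dy": 0,"dz": -0.053,"rx": 0,"ry": -0.172,"rz": 0,"jaw": 0},{"dx": 0.015,"dy": 0,"dz": -0.053,"rx": 0,"ry": -0.172,"rz": 0,"jaw": 0},{"dx": 0.016,"dy": 0,"dz": -0.053,"rx": 0,"ry": -0.172,"rz": 0,"jaw": 0},{"dx": 0.015,"dy": 0,"dz": -0.053,"rx": 0,"ry": -0.172,"rz": 0,"jaw": 0}]'

```text
t: 6.35
tool_pos: [0.4795, -0.0244, 0.1718]
orientation: [0.912, 0.391, -0.111, 0.048]
contact_force: [2.5, -5.0, 1.3]
width: 0.137
gripper_force: 43.5
```

```bash
python3 - <<'E'
from h import *
s=robot.read_state();print(s["t"],s["tool_pos"],s["contact_force"],s["wrist_torque"],s["width"],s["gripper_force"])
print(tabpose(.715,.24)[0])
rows([tabpose(t,.24)+(1,) for t in np.linspace(.715,.25,21)[1:]],start=tabpose(.715,.24))
E
```

```text
6.35 [ 0.47950357 -0.02439366  0.17175434] [ 2.52937071 -4.95209247  1.27476833] [-0.4887659  -0.75824292 -0.28954374] 0.1368110851574507 43.495697379112244
[ 0.47961207 -0.0234114   0.17125877]
[-0.006, 0.067, 0.001] [-0.04, 0.0, -0.162]
[-0.006, 0.068, 0.002] [-0.039, 0.0, -0.161]
[-0.006, 0.067, 0.001] [-0.04, 0.0, -0.162]
[-0.006, 0.067, 0.002] [-0.039, 0.0, -0.162]
[-0.006, 0.067, 0.001] [-0.04, 0.0, -0.162]
[-0.006, 0.068, 0.002] [-0.039, 0.0, -0.161]
[-0.006, 0.067, 0.001] [-0.04, -0.0, -0.162]
[-0.006, 0.067, 0.002] [-0.04, -0.0, -0.162]
[-0.006, 0.067, 0.001] [-0.039, 0.0, -0.162]
[-0.006, 0.068, 0.002] [-0.04, -0.0, -0.161]
[-0.006, 0.067, 0.001] [-0.039, 0.0, -0.162]
[-0.006, 0.067, 0.002] [-0.04, -0.0, -0.162]
[-0.006, 0.067, 0.001] [-0.04, -0.0, -0.162]
[-0.006, 0.068, 0.002] [-0.039, 0.0, -0.161]
[-0.006, 0.067, 0.001] [-0.04, 0.0, -0.162]
[-0.006, 0.067, 0.002] [-0.039, 0.0, -0.162]
[-0.006, 0.067, 0.001] [-0.04, 0.0, -0.162]
[-0.006, 0.068, 0.001] [-0.039, 0.0, -0.161]
[-0.006, 0.067, 0.002] [-0.04, -0.0, -0.162]
[-0.006, 0.067, 0.001] [-0.04, -0.0, -0.162]
```

jog_arm --series '[{"dx": -0.006,"dy": 0.067,"dz": 0.0015,"rx": -0.0395,"ry": 0,"rz": -0.162,"jaw": 0},{"dx": -0.006,"dy": 0.067,"dz": 0.0015,"rx": -0.0395,"ry": 0,"rz": -0.162,"jaw": 0},{"dx": -0.006,"dy": 0.068,"dz": 0.0015,"rx": -0.0395,"ry": 0,"rz": -0.162,"jaw": 0},{"dx": -0.006,"dy": 0.067,"dz": 0.0015,"rx": -0.0395,"ry": 0,"rz": -0.162,"jaw": 0},{"dx": -0.006,"dy": 0.067,"dz": 0.0015,"rx": -0.0395,"ry": 0,"rz": -0.161,"jaw": 0},{"dx": -0.006,"dy": 0.068,"dz": 0.0015,"rx": -0.0395,"ry": 0,"rz": -0.162,"jaw": 0},{"dx": -0.006,"dy": 0.067,"dz": 0.0015,"rx": -0.0395,"ry": 0,"rz": -0.162,"jaw": 0},{"dx": -0.006,"dy": 0.067,"dz": 0.0015,"rx": -0.0395,"ry": 0,"rz": -0.162,"jaw": 0},{"dx": -0.006,"dy": 0.068,"dz": 0.0015,"rx": -0.0395,"ry": 0,"rz": -0.162,"jaw": 0},{"dx": -0.006,"dy": 0.067,"dz": 0.0015,"rx": -0.0395,"ry": 0,"rz": -0.161,"jaw": 0}]'

```text
t: 7.35
tool_pos: [0.5039, -0.0476, 0.1717]
orientation: [0.861, 0.495, -0.104, 0.06]
contact_force: [-1.2, -3.9, 1.1]
width: 0.132
gripper_force: 42.8
```

jog_arm --series '[{"dx": -0.006,"dy": 0.067,"dz": 0.0015,"rx": -0.0395,"ry": 0,"rz": -0.162,"jaw": 0},{"dx": -0.006,"dy": 0.067,"dz": 0.0015,"rx": -0.0395,"ry": 0,"rz": -0.162,"jaw": 0},{"dx": -0.006,"dy": 0.068,"dz": 0.0015,"rx": -0.0395,"ry": 0,"rz": -0.162,"jaw": 0},{"dx": -0.006,"dy": 0.067,"dz": 0.0015,"rx": -0.0395,"ry": 0,"rz": -0.162,"jaw": 0},{"dx": -0.006,"dy": 0.067,"dz": 0.0015,"rx": -0.0395,"ry": 0,"rz": -0.161,"jaw": 0},{"dx": -0.006,"dy": 0.068,"dz": 0.0015,"rx": -0.0395,"ry": 0,"rz": -0.162,"jaw": 0},{"dx": -0.006,"dy": 0.067,"dz": 0.0015,"rx": -0.0395,"ry": 0,"rz": -0.162,"jaw": 0},{"dx": -0.006,"dy": 0.067,"dz": 0.0015,"rx": -0.0395,"ry": 0,"rz": -0.162,"jaw": 0},{"dx": -0.006,"dy": 0.068,"dz": 0.0015,"rx": -0.0395,"ry": 0,"rz": -0.162,"jaw": 0},{"dx": -0.006,"dy": 0.067,"dz": 0.0015,"rx": -0.0395,"ry": 0,"rz": -0.161,"jaw": 0}]'

```text
t: 8.35
tool_pos: [0.5331, -0.0645, 0.1718]
orientation: [0.797, 0.592, -0.097, 0.071]
contact_force: [-3.7, -5.7, 2.9]
width: 0.132
gripper_force: 41.8
```

```bash
cat >> h.py <<'E'
def est():
    s=robot.read_state();R=Ro.from_quat(s["orientation"]).as_matrix()
    y=R[:,1];th=P[2]-np.arctan2(y[1],y[0]); b=np.arctan2(-(Rz(P[2]-th).T@R)[2,0]*-1,(Rz(P[2]-th).T@R)[1,0])
    X,_=tabpose(th,.24)
    print("t",s["t"],"th(tool)",round(th,4),"b(tool)",round(b,4),"pos",np.round(s["tool_pos"],4),"model",np.round(X,4))
    print("F tool",np.round(R.T@s["contact_force"],2),"M tool",np.round(R.T@s["wrist_torque"],2),"w",s["width"],s["gripper_force"])
    return s,R
E
python3 - <<'E'
from h import *
est()
rows([tabpose(t,.24)+(1,) for t in np.linspace(.25,.02,11)[1:]],start=tabpose(.25,.24))
E
```

```text
t 8.35 th(tool) 0.2494 b(tool) -0.2412 pos [ 0.5331 -0.0645  0.1718] model [ 0.5337 -0.0629  0.1713]
F tool [-7.02 -1.87 -1.29] M tool [ 0.56 -1.13  0.33] w 0.13246498226416617 41.80322527885437
[-0.006, 0.067, 0.001] [-0.039, 0.0, -0.16]
[-0.006, 0.066, 0.002] [-0.039, -0.0, -0.16]
[-0.006, 0.067, 0.001] [-0.039, -0.0, -0.16]
[-0.006, 0.066, 0.002] [-0.04, -0.0, -0.16]
[-0.006, 0.067, 0.001] [-0.039, -0.0, -0.16]
[-0.006, 0.066, 0.002] [-0.039, -0.0, -0.16]
[-0.006, 0.067, 0.001] [-0.039, -0.0, -0.16]
[-0.006, 0.066, 0.002] [-0.039, -0.0, -0.16]
[-0.006, 0.067, 0.001] [-0.039, -0.0, -0.16]
[-0.006, 0.066, 0.002] [-0.04, -0.0, -0.16]
```

jog_arm --series '[{"dx": -0.008,"dy": 0.067,"dz": 0.0015,"rx": -0.0395,"ry": 0,"rz": -0.16,"jaw": 0},{"dx": -0.008,"dy": 0.066,"dz": 0.0015,"rx": -0.039,"ry": 0,"rz": -0.16,"jaw": 0},{"dx": -0.008,"dy": 0.067,"dz": 0.0015,"rx": -0.039,"ry": 0,"rz": -0.16,"jaw": 0},{"dx": -0.008,"dy": 0.066,"dz": 0.0015,"rx": -0.0395,"ry": 0,"rz": -0.16,"jaw": 0},{"dx": -0.008,"dy": 0.067,"dz": 0.0015,"rx": -0.039,"ry": 0,"rz": -0.16,"jaw": 0},{"dx": -0.008,"dy": 0.066,"dz": 0.0015,"rx": -0.039,"ry": 0,"rz": -0.16,"jaw": 0},{"dx": -0.008,"dy": 0.067,"dz": 0.0015,"rx": -0.039,"ry": 0,"rz": -0.16,"jaw": 0},{"dx": -0.008,"dy": 0.066,"dz": 0.0015,"rx": -0.039,"ry": 0,"rz": -0.16,"jaw": 0},{"dx": -0.008,"dy": 0.067,"dz": 0.0015,"rx": -0.039,"ry": 0,"rz": -0.16,"jaw": 0},{"dx": -0.008,"dy": 0.066,"dz": 0.0015,"rx": -0.0395,"ry": 0,"rz": -0.16,"jaw": 0}]'

```text
t: 9.35
tool_pos: [0.565, -0.0743, 0.1717]
orientation: [0.724, 0.679, -0.088, 0.081]
contact_force: [-4.7, -2.0, 0.6]
width: 0.138
gripper_force: 41.0
```

```bash
python3 - <<'E'
from h import *
est()
T=cams.get_image("top");c0,r0=325,175;z=12
cv2.imwrite("pics/k2.png",cv2.resize(T["frame"][r0:r0+50,c0:c0+65,::-1],None,fx=z,fy=z,interpolation=cv2.INTER_CUBIC))
rows([tabpose(t,.24)+(1,) for t in np.linspace(.02,-.025,11)[1:]],start=tabpose(.02,.24))
E
```

```text
t 9.35 th(tool) 0.0191 b(tool) -0.2399 pos [ 0.565  -0.0743  0.1717] model [ 0.5658 -0.0722  0.1713]
F tool [-2.35 -4.52 -0.03] M tool [ 0.84 -0.31  0.23] w 0.137909790006669 40.956661105155945
[-0.001, 0.013, 0.0] [-0.008, 0.0, -0.031]
[-0.002, 0.013, 0.001] [-0.007, 0.0, -0.032]
[-0.001, 0.013, -0.0] [-0.008, -0.0, -0.031]
[-0.001, 0.013, 0.0] [-0.008, -0.0, -0.031]
[-0.001, 0.013, 0.001] [-0.007, 0.0, -0.032]
[-0.002, 0.013, -0.0] [-0.008, -0.0, -0.031]
[-0.001, 0.013, 0.0] [-0.008, -0.0, -0.031]
[-0.001, 0.013, 0.001] [-0.007, 0.0, -0.031]
[-0.002, 0.013, -0.0] [-0.008, 0.0, -0.032]
[-0.001, 0.013, 0.0] [-0.008, 0.0, -0.031]
```

View pics/k2.png

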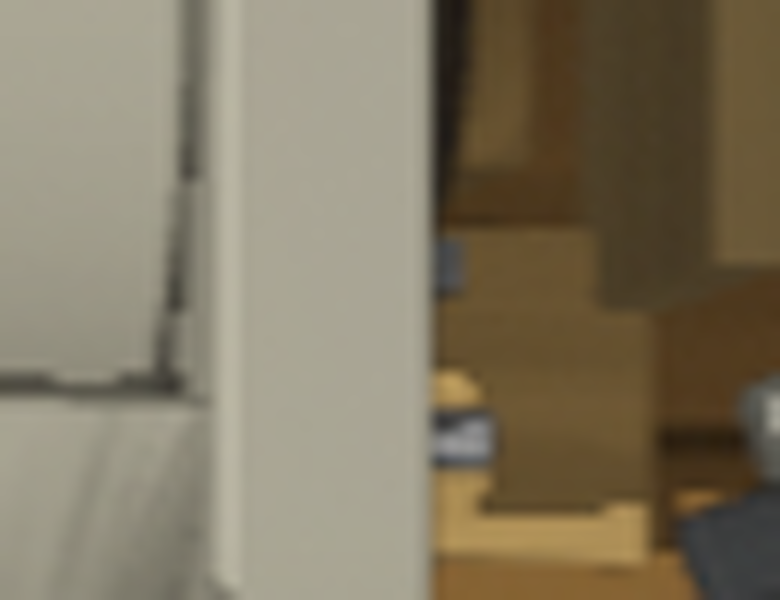

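The bar tip is at crop (465,437) over the striker. The wall face is about 20 mm further on, consistent with contact near -0.065. I'll approach in small steps.

jog_arm --series '[{"dx": -0.001,"dy": 0.013,"dz": 0,"rx": -0.008,"ry": 0,"rz": -0.031,"jaw": 0},{"dx": -0.001,"dy": 0.013,"dz": 0,"rx": -0.008,"ry": 0,"rz": -0.031,"jaw": 0},{"dx": -0.001,"dy": 0.013,"dz": 0,"rx": -0.008,"ry": 0,"rz": -0.031,"jaw": 0},{"dx": -0.001,"dy": 0.013,"dz": 0,"rx": -0.008,"ry": 0,"rz": -0.031,"jaw": 0},{"dx": -0.001,"dy": 0.013,"dz": 0,"rx": -0.008,"ry": 0,"rz": -0.031,"jaw": 0},{"dx": -0.001,"dy": 0.013,"dz": 0,"rx": -0.008,"ry": 0,"rz": -0.031,"jaw": 0},{"dx": -0.001,"dy": 0.013,"dz": 0,"rx": -0.008,"ry": 0,"rz": -0.031,"jaw": 0},{"dx": -0.001,"dy": 0.013,"dz": 0,"rx": -0.008,"ry": 0,"rz": -0.031,"jaw": 0},{"dx": -0.001,"dy": 0.013,"dz": 0,"rx": -0.008,"ry": 0,"rz": -0.031,"jaw": 0},{"dx": -0.001,"dy": 0.013,"dz": 0,"rx": -0.008,"ry": 0,"rz": -0.031,"jaw": 0}]'

```text
t: 10.4
tool_pos: [0.5712, -0.0752, 0.1718]
orientation: [0.709, 0.695, -0.086, 0.084]
contact_force: [-4.3, -4.3, 0.4]
width: 0.136
gripper_force: 40.7
```

```bash
python3 -c "
from h import *
est()"
```

```text
t 10.4 th(tool) -0.0236 b(tool) -0.2403 pos [ 0.5712 -0.0752  0.1718] model [ 0.5719 -0.0731  0.1713]
F tool [-4.34 -4.17  0.65] M tool [ 0.91 -0.53  0.19] w 0.13619286455590682 40.740936398506165
```

jog_arm --series '[{"dx": -0.001,"dy": 0.007,"dz": 0,"rx": -0.004,"ry": 0,"rz": -0.017,"jaw": 0},{"dx": 0,"dy": 0.007,"dz": 0,"rx": -0.004,"ry": 0,"rz": -0.017,"jaw": 0},{"dx": -0.001,"dy": 0.007,"dz": 0,"rx": -0.004,"ry": 0,"rz": -0.017,"jaw": 0},{"dx": 0,"dy": 0.007,"dz": 0,"rx": -0.004,"ry": 0,"rz": -0.017,"jaw": 0},{"dx": -0.001,"dy": 0.007,"dz": 0,"rx": -0.004,"ry": 0,"rz": -0.017,"jaw": 0},{"dx": 0,"dy": 0.007,"dz": 0,"rx": -0.004,"ry": 0,"rz": -0.017,"jaw": 0},{"dx": 0,"dy": 0,"dz": 0,"rx": 0,"ry": 0,"rz": 0,"jaw": 0},{"dx": 0,"dy": 0,"dz": 0,"rx": 0,"ry": 0,"rz": 0,"jaw": 0},{"dx": 0,"dy": 0,"dz": 0,"rx": 0,"ry": 0,"rz": 0,"jaw": 0},{"dx": 0,"dy": 0,"dz": 0,"rx": 0,"ry": 0,"rz": 0,"jaw": 0}]'

```text
t: 11.4
tool_pos: [0.5733, -0.0754, 0.1719]
orientation: [0.704, 0.7, -0.085, 0.084]
contact_force: [-4.3, -4.3, 0.0]
width: 0.134
gripper_force: 40.7
```

```bash
python3 -c "
from h import *
est()"
```

```text
t 11.4 th(tool) -0.0381 b(tool) -0.2404 pos [ 0.5733 -0.0754  0.1719] model [ 0.574  -0.0734  0.1713]
F tool [-4.19 -4.28  0.99] M tool [ 0.89 -0.55  0.2 ] w 0.13358605466888038 40.65261483192444
```

jog_arm --series '[{"dx": 0,"dy": 0.004,"dz": 0,"rx": -0.002,"ry": 0,"rz": -0.01,"jaw": 0},{"dx": -0.001,"dy": 0.004,"dz": 0,"rx": -0.002,"ry": 0,"rz": -0.01,"jaw": 0},{"dx": 0,"dy": 0.004,"dz": 0,"rx": -0.002,"ry": 0,"rz": -0.01,"jaw": 0},{"dx": -0.001,"dy": 0.004,"dz": 0,"rx": -0.002,"ry": 0,"rz": -0.01,"jaw": 0},{"dx": 0,"dy": 0.004,"dz": 0,"rx": -0.002,"ry": 0,"rz": -0.01,"jaw": 0},{"dx": 0,"dy": 0,"dz": 0,"rx": 0,"ry": 0,"rz": 0,"jaw": 0},{"dx": 0,"dy": 0,"dz": 0,"rx": 0,"ry": 0,"rz": 0,"jaw": 0},{"dx": 0,"dy": 0,"dz": 0,"rx": 0,"ry": 0,"rz": 0,"jaw": 0},{"dx": 0,"dy": 0,"dz": 0,"rx": 0,"ry": 0,"rz": 0,"jaw": 0},{"dx": 0,"dy": 0,"dz": 0,"rx": 0,"ry": 0,"rz": 0,"jaw": 0}]'

```text
t: 12.4
tool_pos: [0.5743, -0.0755, 0.1719]
orientation: [0.702, 0.702, -0.085, 0.084]
contact_force: [-4.6, -3.9, -0.3]
width: 0.135
gripper_force: 40.7
```

```bash
python3 -c "
from h import *
est()"
```

```text
t 12.4 th(tool) -0.0451 b(tool) -0.2404 pos [ 0.5743 -0.0755  0.1719] model [ 0.575  -0.0735  0.1713]
F tool [-3.69 -4.65  1.24] M tool [ 0.85 -0.52  0.15] w 0.13467661049933258 40.7279634475708
```

jog_arm --series '[{"dx": 0,"dy": 0.004,"dz": 0,"rx": -0.002,"ry": 0,"rz": -0.01,"jaw": 0},{"dx": -0.001,"dy": 0.004,"dz": 0,"rx": -0.002,"ry": 0,"rz": -0.01,"jaw": 0},{"dx": 0,"dy": 0.004,"dz": 0,"rx": -0.002,"ry": 0,"rz": -0.01,"jaw": 0},{"dx": -0.001,"dy": 0.004,"dz": 0,"rx": -0.002,"ry": 0,"rz": -0.01,"jaw": 0},{"dx": 0,"dy": 0.004,"dz": 0,"rx": -0.002,"ry": 0,"rz": -0.01,"jaw": 0},{"dx": 0,"dy": 0,"dz": 0,"rx": 0,"ry": 0,"rz": 0,"jaw": 0},{"dx": 0,"dy": 0,"dz": 0,"rx": 0,"ry": 0,"rz": 0,"jaw": 0},{"dx": 0,"dy": 0,"dz": 0,"rx": 0,"ry": 0,"rz": 0,"jaw": 0},{"dx": 0,"dy": 0,"dz": 0,"rx": 0,"ry": 0,"rz": 0,"jaw": 0},{"dx": 0,"dy": 0,"dz": 0,"rx": 0,"ry": 0,"rz": 0,"jaw": 0}]'

```text
t: 13.4
tool_pos: [0.5753, -0.0756, 0.1719]
orientation: [0.699, 0.705, -0.085, 0.085]
contact_force: [-4.8, -3.2, -0.9]
width: 0.136
gripper_force: 40.7
```

```bash
python3 -c "
from h import *
est()"
```

```text
t 13.4 th(tool) -0.0523 b(tool) -0.2404 pos [ 0.5753 -0.0756  0.1719] model [ 0.5761 -0.0736  0.1713]
F tool [-2.88 -4.87  1.68] M tool [ 0.85 -0.58  0.19] w 0.13628368898025842 40.73538780212402
```

jog_arm --series '[{"dx": 0,"dy": 0.004,"dz": 0,"rx": -0.002,"ry": 0,"rz": -0.01,"jaw": 0},{"dx": 0,"dy": 0.004,"dz": 0,"rx": -0.002,"ry": 0,"rz": -0.01,"jaw": 0},{"dx": 0,"dy": 0.004,"dz": 0,"rx": -0.002,"ry": 0,"rz": -0.01,"jaw": 0},{"dx": 0,"dy": 0.004,"dz": 0,"rx": -0.002,"ry": 0,"rz": -0.01,"jaw": 0},{"dx": 0,"dy": 0.004,"dz": 0,"rx": -0.002,"ry": 0,"rz": -0.01,"jaw": 0},{"dx": 0,"dy": 0,"dz": 0,"rx": 0,"ry": 0,"rz": 0,"jaw": 0},{"dx": 0,"dy": 0,"dz": 0,"rx": 0,"ry": 0,"rz": 0,"jaw": 0},{"dx": 0,"dy": 0,"dz": 0,"rx": 0,"ry": 0,"rz": 0,"jaw": 0},{"dx": 0,"dy": 0,"dz": 0,"rx": 0,"ry": 0,"rz": 0,"jaw": 0},{"dx": 0,"dy": 0,"dz": 0,"rx": 0,"ry": 0,"rz": 0,"jaw": 0}]'

```text
t: 14.4
tool_pos: [0.5763, -0.0757, 0.1719]
orientation: [0.697, 0.707, -0.085, 0.085]
contact_force: [-3.9, -3.9, 0.4]
width: 0.134
gripper_force: 40.7
```

```bash
python3 -c "
from h import *
est()"
```

```text
t 14.4 th(tool) -0.0593 b(tool) -0.2406 pos [ 0.5763 -0.0757  0.1719] model [ 0.5771 -0.0737  0.1713]
F tool [-3.8  -3.94  0.52] M tool [ 0.82 -0.68  0.2 ] w 0.13432321573025785 40.748507380485535
```

jog_arm --series '[{"dx": 0,"dy": 0.004,"dz": 0,"rx": -0.002,"ry": 0,"rz": -0.01,"jaw": 0},{"dx": 0,"dy": 0.004,"dz": 0,"rx": -0.002,"ry": 0,"rz": -0.01,"jaw": 0},{"dx": 0,"dy": 0.004,"dz": 0,"rx": -0.002,"ry": 0,"rz": -0.01,"jaw": 0},{"dx": 0,"dy": 0.004,"dz": 0,"rx": -0.002,"ry": 0,"rz": -0.01,"jaw": 0},{"dx": 0,"dy": 0.004,"dz": 0,"rx": -0.002,"ry": 0,"rz": -0.01,"jaw": 0},{"dx": 0,"dy": 0,"dz": 0,"rx": 0,"ry": 0,"rz": 0,"jaw": 0},{"dx": 0,"dy": 0,"dz": 0,"rx": 0,"ry": 0,"rz": 0,"jaw": 0},{"dx": 0,"dy": 0,"dz": 0,"rx": 0,"ry": 0,"rz": 0,"jaw": 0},{"dx": 0,"dy": 0,"dz": 0,"rx": 0,"ry": 0,"rz": 0,"jaw": 0},{"dx": 0,"dy": 0,"dz": 0,"rx": 0,"ry": 0,"rz": 0,"jaw": 0}]'

```text
t: 15.4
tool_pos: [0.5773, -0.0757, 0.172]
orientation: [0.694, 0.71, -0.085, 0.085]
contact_force: [-4.6, -5.1, -0.1]
width: 0.134
gripper_force: 40.8
```

```bash
python3 -c "
from h import *
est()"
```

```text
t 15.4 th(tool) -0.0663 b(tool) -0.2407 pos [ 0.5773 -0.0757  0.172 ] model [ 0.5781 -0.0738  0.1713]
F tool [-4.81 -4.7   1.25] M tool [ 0.9  -0.71  0.22] w 0.13356042251006775 40.76076149940491
```

jog_arm --series '[{"dx": 0,"dy": 0.004,"dz": 0,"rx": -0.002,"ry": 0,"rz": -0.01,"jaw": 0},{"dx": 0,"dy": 0.004,"dz": 0,"rx": -0.002,"ry": 0,"rz": -0.01,"jaw": 0},{"dx": 0,"dy": 0.004,"dz": 0,"rx": -0.002,"ry": 0,"rz": -0.01,"jaw": 0},{"dx": 0,"dy": 0.004,"dz": 0,"rx": -0.002,"ry": 0,"rz": -0.01,"jaw": 0},{"dx": 0,"dy": 0.004,"dz": 0,"rx": -0.002,"ry": 0,"rz": -0.01,"jaw": 0},{"dx": 0,"dy": 0,"dz": 0,"rx": 0,"ry": 0,"rz": 0,"jaw": 0},{"dx": 0,"dy": 0,"dz": 0,"rx": 0,"ry": 0,"rz": 0,"jaw": 0},{"dx": 0,"dy": 0,"dz": 0,"rx": 0,"ry": 0,"rz": 0,"jaw": 0},{"dx": 0,"dy": 0,"dz": 0,"rx": 0,"ry": 0,"rz": 0,"jaw": 0},{"dx": 0,"dy": 0,"dz": 0,"rx": 0,"ry": 0,"rz": 0,"jaw": 0}]'

```text
t: 16.4
tool_pos: [0.5778, -0.0758, 0.172]
orientation: [0.692, 0.712, -0.085, 0.085]
contact_force: [-7.8, -4.5, 0.8]
width: 0.135
gripper_force: 41.8
```

```bash
python3 -c "
from h import *
est()"
```

```text
t 16.4 th(tool) -0.0731 b(tool) -0.2407 pos [ 0.5778 -0.0758  0.172 ] model [ 0.5791 -0.0738  0.1713]
F tool [-4.35 -7.88  0.28] M tool [ 1.42 -0.74  0.37] w 0.13497705979193036 41.78290665149689
```

Contact is felt: normal force went from -4.5 to -7.9 N, about 2 N at the wall. I'll back off to mid-slot and start lowering.

jog_arm --series '[{"dx": 0,"dy": -0.016,"dz": 0,"rx": 0.008,"ry": 0,"rz": 0.035,"jaw": 0},{"dx": 0,"dy": -0.015,"dz": 0,"rx": 0.008,"ry": 0,"rz": 0.035,"jaw": 0},{"dx": 0,"dy": -0.015,"dz": 0,"rx": 0.008,"ry": 0,"rz": 0.035,"jaw": 0},{"dx": 0,"dy": 0,"dz": 0,"rx": 0,"ry": 0,"rz": 0,"jaw": 0},{"dx": -0.016,"dy": 0,"dz": 0.053,"rx": 0,"ry": 0.172,"rz": 0,"jaw": 0},{"dx": -0.015,"dy": 0,"dz": 0.053,"rx": 0,"ry": 0.172,"rz": 0,"jaw": 0},{"dx": -0.016,"dy": 0,"dz": 0.053,"rx": 0,"ry": 0.172,"rz": 0,"jaw": 0},{"dx": -0.015,"dy": 0,"dz": 0.053,"rx": 0,"ry": 0.172,"rz": 0,"jaw": 0},{"dx": -0.016,"dy": 0,"dz": 0.053,"rx": 0,"ry": 0.172,"rz": 0,"jaw": 0},{"dx": 0,"dy": 0,"dz": 0,"rx": 0,"ry": 0,"rz": 0,"jaw": 0}]'

```text
t: 17.4
tool_pos: [0.5763, -0.082, 0.1594]
orientation: [0.701, 0.711, -0.042, 0.042]
contact_force: [-3.9, -2.2, 0.7]
width: 0.135
gripper_force: 40.6
```

```bash
python3 -c "
from h import *
est();print(tabpose(-.058,.12)[0])"
```

```text
t 17.4 th(tool) -0.058 b(tool) -0.1187 pos [ 0.5763 -0.082   0.1594] model [ 0.5769 -0.0737  0.1713]
F tool [-2.25 -3.93 -0.46] M tool [ 0.51 -0.2   0.11] w 0.1354324293992258 40.623815059661865
[ 0.57698782 -0.07968275  0.15894541]
```

jog_arm --series '[{"dx": -0.008,"dy": 0,"dz": 0.026,"rx": 0,"ry": 0.086,"rz": 0,"jaw": 0},{"dx": -0.008,"dy": 0,"dz": 0.026,"rx": 0,"ry": 0.086,"rz": 0,"jaw": 0},{"dx": -0.008,"dy": 0,"dz": 0.026,"rx": 0,"ry": 0.086,"rz": 0,"jaw": 0},{"dx": 0,"dy": 0,"dz": 0,"rx": 0,"ry": 0,"rz": 0,"jaw": 0},{"dx": 0,"dy": 0,"dz": 0,"rx": 0,"ry": 0,"rz": 0,"jaw": 0},{"dx": 0,"dy": 0,"dz": 0,"rx": 0,"ry": 0,"rz": 0,"jaw": 0},{"dx": 0,"dy": 0,"dz": 0,"rx": 0,"ry": 0,"rz": 0,"jaw": 0},{"dx": 0,"dy": 0,"dz": 0,"rx": 0,"ry": 0,"rz": 0,"jaw": 0},{"dx": 0,"dy": 0,"dz": 0,"rx": 0,"ry": 0,"rz": 0,"jaw": 0},{"dx": 0,"dy": 0,"dz": 0,"rx": 0,"ry": 0,"rz": 0,"jaw": 0}]'

```text
t: 18.4
tool_pos: [0.5763, -0.0833, 0.156]
orientation: [0.701, 0.711, -0.03, 0.029]
contact_force: [-5.1, -3.3, -2.2]
width: 0.132
gripper_force: 40.6
```

```bash
python3 -c "
from h import *
est();print(tabpose(-.058,.08)[0])"
```

```text
t 18.4 th(tool) -0.0588 b(tool) -0.0843 pos [ 0.5763 -0.0833  0.156 ] model [ 0.577  -0.0737  0.1713]
F tool [-3.05 -5.09  2.51] M tool [ 0.71 -0.68  0.23] w 0.13192598358059393 40.599703788757324
[ 0.5770099  -0.08135557  0.15469147]
```

No upward push with the bar below striker-top height, so it is in the slot. I'll lower the rest.

jog_arm --series '[{"dx": -0.008,"dy": 0,"dz": 0.026,"rx": 0,"ry": 0.086,"rz": 0,"jaw": 0},{"dx": -0.008,"dy": 0,"dz": 0.026,"rx": 0,"ry": 0.086,"rz": 0,"jaw": 0},{"dx": -0.008,"dy": 0,"dz": 0.026,"rx": 0,"ry": 0.086,"rz": 0,"jaw": 0},{"dx": -0.008,"dy": 0,"dz": 0.026,"rx": 0,"ry": 0.086,"rz": 0,"jaw": 0},{"dx": -0.008,"dy": 0,"dz": 0.026,"rx": 0,"ry": 0.086,"rz": 0,"jaw": 0},{"dx": -0.008,"dy": 0,"dz": 0.026,"rx": 0,"ry": 0.086,"rz": 0,"jaw": 0},{"dx": 0,"dy": 0,"dz": 0,"rx": 0,"ry": 0,"rz": 0,"jaw": 0},{"dx": 0,"dy": 0,"dz": 0,"rx": 0,"ry": 0,"rz": 0,"jaw": 0},{"dx": 0,"dy": 0,"dz": 0,"rx": 0,"ry": 0,"rz": 0,"jaw": 0},{"dx": 0,"dy": 0,"dz": 0,"rx": 0,"ry": 0,"rz": 0,"jaw": 0}]'

```text
t: 19.4
tool_pos: [0.5764, -0.0861, 0.1484]
orientation: [0.702, 0.712, -0.005, 0.004]
contact_force: [-4.6, -1.4, -2.5]
width: 0.134
gripper_force: 40.4
```

```bash
python3 -c "
from h import *
est();print(tabpose(-.058,0)[0])"
```

```text
t 19.4 th(tool) -0.0589 b(tool) -0.012 pos [ 0.5764 -0.0861  0.1484] model [ 0.577  -0.0737  0.1713]
F tool [-1.35 -4.58  2.5 ] M tool [ 0.64 -0.39  0.12] w 0.1338709239324047 40.417492389678955
[ 0.57704725 -0.08418449  0.146     ]
```

jog_arm --series '[{"dx": -0.004,"dy": 0,"dz": 0.012,"rx": 0,"ry": 0.043,"rz": 0,"jaw": 0},{"dx": -0.004,"dy": 0,"dz": 0.012,"rx": 0,"ry": 0.043,"rz": 0,"jaw": 0},{"dx": 0,"dy": 0,"dz": 0.008,"rx": 0,"ry": 0,"rz": 0,"jaw": 0},{"dx": 0,"dy": 0,"dz": 0,"rx": 0,"ry": 0,"rz": 0,"jaw": 0},{"dx": 0,"dy": 0,"dz": 0,"rx": 0,"ry": 0,"rz": 0,"jaw": 0},{"dx": 0,"dy": 0,"dz": 0,"rx": 0,"ry": 0,"rz": 0,"jaw": 0},{"dx": 0,"dy": 0,"dz": 0,"rx": 0,"ry": 0,"rz": 0,"jaw": 0},{"dx": 0,"dy": 0,"dz": 0,"rx": 0,"ry": 0,"rz": 0,"jaw": 0},{"dx": 0,"dy": 0,"dz": 0,"rx": 0,"ry": 0,"rz": 0,"jaw": 0},{"dx": 0,"dy": 0,"dz": 0,"rx": 0,"ry": 0,"rz": 0,"jaw": 0}]'

```text
t: 20.4
tool_pos: [0.5765, -0.0866, 0.1469]
orientation: [0.702, 0.712, -0.0, -0.0]
contact_force: [-3.9, 0.8, -2.5]
width: 0.138
gripper_force: 40.4
```

```bash
python3 -c "
from h import *
est()"
```

```text
t 20.4 th(tool) -0.0586 b(tool) 0.0003 pos [ 0.5765 -0.0866  0.1469] model [ 0.577  -0.0737  0.1713]
F tool [ 0.87 -3.85  2.48] M tool [0.62 0.12 0.1 ] w 0.13754142573194925 40.41437208652496
```

jog_arm --series '[{"dx": 0,"dy": -0.005,"dz": 0,"rx": 0,"ry": 0,"rz": 0.013,"jaw": 0},{"dx": 0,"dy": -0.005,"dz": 0,"rx": 0,"ry": 0,"rz": 0.013,"jaw": 0},{"dx": 0,"dy": -0.005,"dz": 0,"rx": 0,"ry": 0,"rz": 0.013,"jaw": 0},{"dx": 0,"dy": -0.005,"dz": 0,"rx": 0,"ry": 0,"rz": 0.013,"jaw": 0},{"dx": 0,"dy": -0.005,"dz": 0,"rx": 0,"ry": 0,"rz": 0.013,"jaw": 0},{"dx": 0,"dy": -0.005,"dz": 0,"rx": 0,"ry": 0,"rz": 0.013,"jaw": 0},{"dx": 0,"dy": 0,"dz": 0,"rx": 0,"ry": 0,"rz": 0,"jaw": 0},{"dx": 0,"dy": 0,"dz": 0,"rx": 0,"ry": 0,"rz": 0,"jaw": 0},{"dx": 0,"dy": 0,"dz": 0,"rx": 0,"ry": 0,"rz": 0,"jaw": 0},{"dx": 0,"dy": 0,"dz": 0,"rx": 0,"ry": 0,"rz": 0,"jaw": 0}]'

```text
t: 21.4
tool_pos: [0.5752, -0.0865, 0.1469]
orientation: [0.706, 0.708, -0.0, -0.0]
contact_force: [0.7, 3.3, -3.0]
width: 0.137
gripper_force: 40.0
```

```bash
python3 -c "
from h import *
est()"
```

```text
t 21.4 th(tool) -0.0479 b(tool) 0.0005 pos [ 0.5752 -0.0865  0.1469] model [ 0.5754 -0.0735  0.1713]
F tool [3.28 0.69 3.04] M tool [-0.18  0.75  0.  ] w 0.13692973720497376 40.0190395116806
```

The bar now rests lightly on the striker's catch side, so the normal force is relieved. Releasing, then going straight up.

jog_arm --series '[{"dx": 0,"dy": 0,"dz": 0,"rx": 0,"ry": 0,"rz": 0,"jaw": 0.2},{"dx": 0,"dy": 0,"dz": 0,"rx": 0,"ry": 0,"rz": 0,"jaw": 0.3},{"dx": 0,"dy": 0,"dz": 0,"rx": 0,"ry": 0,"rz": 0,"jaw": 0.4},{"dx": 0,"dy": 0,"dz": 0,"rx": 0,"ry": 0,"rz": 0,"jaw": 0.5},{"dx": 0,"dy": 0,"dz": 0,"rx": 0,"ry": 0,"rz": 0,"jaw": 0.5},{"dx": 0,"dy": 0,"dz": 0,"rx": 0,"ry": 0,"rz": 0,"jaw": 0.5},{"dx": 0,"dy": 0,"dz": -0.2,"rx": 0,"ry": 0,"rz": 0,"jaw": 0.5},{"dx": 0,"dy": 0,"dz": -0.4,"rx": 0,"ry": 0,"rz": 0,"jaw": 0.5},{"dx": 0,"dy": 0,"dz": -0.6,"rx": 0,"ry": 0,"rz": 0,"jaw": 0.5},{"dx": 0,"dy": 0,"dz": -0.6,"rx": 0,"ry": 0,"rz": 0,"jaw": 0.5}]'

```text
t: 22.4
tool_pos: [0.5748, -0.0866, 0.2385]
orientation: [0.706, 0.708, -0.0, -0.0]
contact_force: [0.5, -1.1, 0.7]
width: 0.501
gripper_force: 0.0
```

jog_arm --series '[{"dx": 0,"dy": -0.4,"dz": -0.2,"rx": 0,"ry": 0,"rz": 0,"jaw": 0.5},{"dx": 0,"dy": -0.5,"dz": 0,"rx": 0,"ry": 0,"rz": 0,"jaw": 0.5},{"dx": 0,"dy": -0.5,"dz": 0,"rx": 0,"ry": 0,"rz": 0,"jaw": 0.5},{"dx": 0,"dy": -0.5,"dz": 0,"rx": 0,"ry": 0,"rz": 0,"jaw": 0.5},{"dx": 0,"dy": -0.5,"dz": 0,"rx": 0,"ry": 0,"rz": 0,"jaw": 0.5},{"dx": 0,"dy": -0.5,"dz": 0,"rx": 0,"ry": 0,"rz": 0,"jaw": 0.5},{"dx": 0,"dy": -0.5,"dz": 0,"rx": 0,"ry": 0,"rz": 0,"jaw": 0.5},{"dx": 0,"dy": -0.5,"dz": 0,"rx": 0,"ry": 0,"rz": 0,"jaw": 0.5},{"dx": 0,"dy": -0.5,"dz": 0,"rx": 0,"ry": 0,"rz": 0,"jaw": 0.5},{"dx": 0,"dy": 0,"dz": 0,"rx": 0,"ry": 0,"rz": 0,"jaw": 0.5}]'

```text
t: 23.4
tool_pos: [0.3533, -0.0873, 0.2487]
orientation: [0.706, 0.708, 0.0, 0.001]
contact_force: [1.1, 0.3, 1.0]
width: 0.503
gripper_force: 0.0
```

```bash
python3 - <<'E'
from h import *
est()
T=cams.get_image("top");S=cams.get_image("scene")
a=cv2.resize(T["frame"][150:250,230:400,::-1],None,fx=4.5,fy=4.5,interpolation=cv2.INTER_CUBIC)
cv2.imwrite("pics/f0.png",a)
cv2.imwrite("pics/f1.png",cv2.resize(S["frame"][130:280,100:300,::-1],None,fx=4,fy=4,interpolation=cv2.INTER_CUBIC))
E
```

```text
t 23.4 th(tool) -0.0471 b(tool) -0.0005 pos [ 0.3533 -0.0873  0.2487] model [ 0.5753 -0.0735  0.1713]
F tool [ 0.29  1.11 -1.03] M tool [-0.05 -0.03 -0.02] w 0.5029047635980683 0.0
```

View pics/f0.png

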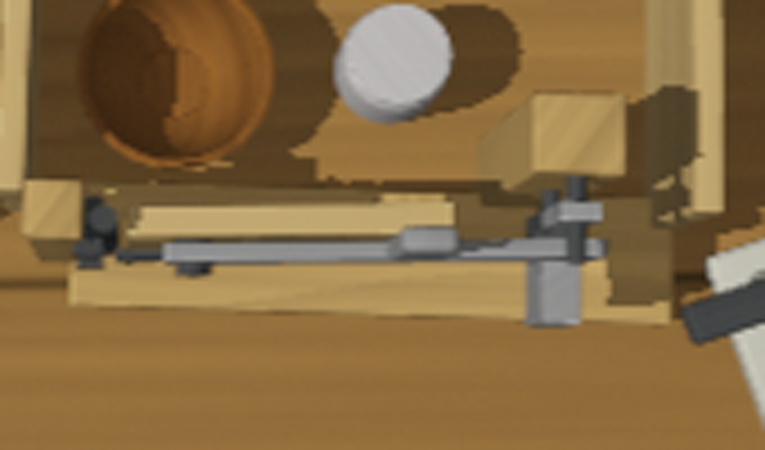

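View pics/f1.png

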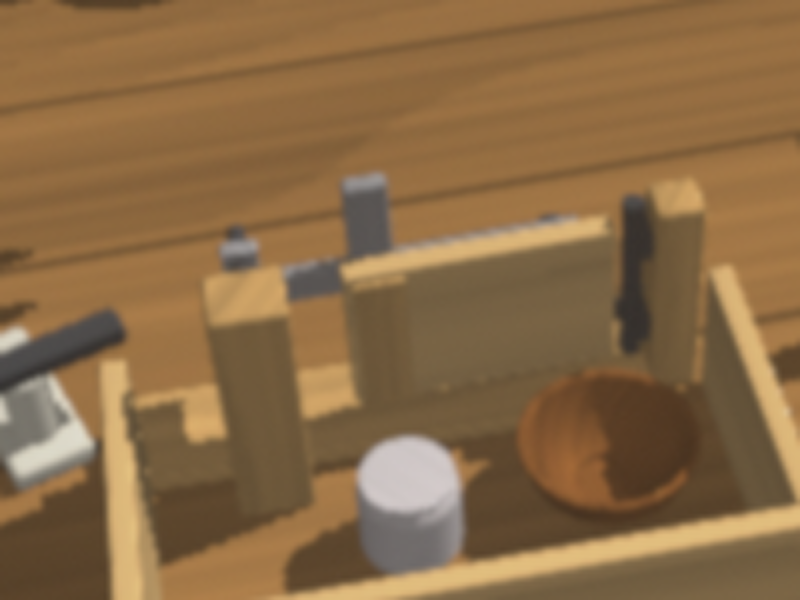

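The top view shows the gate shut and the bar at (560,248), lying level in the slot between the striker (550,290) and the back wall (580,212). The bowl and tin are unmoved. Handing in.

```bash
python3 -c "
from station import robot
print(robot.sign_off())"
```

```text
the job is handed in; nothing more can be done
None
```

The gate is shut and latched. The bar lies level in the catch behind the striker and stayed there after the gripper let go; the job was handed in at about 23.5 s of the 43 s, with no verdict shown.

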